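# Set out the seasoning board and the timer for cooking

## Robot

A 6-joint arm with a two-finger parallel gripper is mounted at the origin on the work surface; the furniture and walls round the work are solid. World frame = base frame: x ahead of the robot, y to its left, z up, the work surface at z = 0. Lengths are in mm, angles in degrees, forces in N, time in s.
With the tool pointing down it reaches from about 300 to 750 mm from the base axis. Payload 8.5 kg.
Tool frame: the origin (TCP) lies at the very end of the fingers, on their centre line; the grasp point (between the pads) lies 19 mm behind it; z points along the fingers, y is the line along which they close (so a half turn about z gives the same grasp; the last joint's range is limited). The gripper opens to 85 mm and grips with 20 to 120 N. Pads are 22 mm wide; open, the fingers measure 114 mm over their backs; the gripper's body (76 mm by 85 mm) begins 54 mm behind the grasp point. The pads swing forward as they close: fully open they stand 13 mm farther back than shut.
Start: joints at [51.205, 21.807, 74.336, -0, 83.858, -12.336], TCP at [245.047, 492.374, 231.322] pointing down, gripper open.
Joint ranges: [-178.18, 178.18], [-50.72, 133.34], [12.68, 142.11], [-81.47, 261.47], [9.98, 163.14], [-165.26, 165.26]. Speed limits (degrees/s): [136.94, 136.94, 180, 180, 180, 180].

## Interface

Orientations are given as [roll, pitch, yaw] about the fixed x, y, z axes, in that order (R = Rz(yaw) Ry(pitch) Rx(roll)).
In Python, from cell import bot gives the robot as it stands. The module is installed in compiled form; this text tells all that it offers. Calls block until the motion is done:
- bot.move_ptp(position, orientation): joint-space move of the TCP to a pose.
- bot.move_linear(position, attitude=None, max_speed=150): straight line of the TCP; attitude=None keeps the orientation; max_speed is the mean speed in mm/s.
- bot.set_joints(angles): joint-space move.
- bot.command_gripper(opening): finger opening in mm; the grip force is fixed at half the most; returns when the fingers have stopped.
- bot.sleep(seconds).
- bot.solve_ik(position, orientation): joint angles nearest the present ones, or None.
- bot.read_state(): the state.
- bot.grab_frame(name): name is "scene" or "top"; returns a dict with "frame" (480x640x3 uint8, red, green, blue), "range_z" (480x640 float32, mm along the optical axis (not along the pixel's ray), 0 where there is no reading), "vertical_fov" (degrees; the focal length in pixels is half the picture's height over the tangent of half this angle, whatever the lens; pixels are square), "cx", "cy" (the principal point, pixels), "k1" (the pictures are not rectified: a ray, as slopes to the right and down, at radius r is drawn at 1 + k1 r^2 times it, then the intrinsics apply), "extrinsics" (4x4, takes a point from camera to world coordinates). Camera axes: x right, y down, z forward; pixel columns grow to the right and rows downward; lengths in mm; the calibration is good to about 2 mm. A picture is of the moment at which its call begins.
A pose or a line that the arm cannot do raises bot.PlanningError and nothing moves.
- bot.sign_off(): hands the job in; it is judged then, once.
The state is a dict: "t": time; "q": joint angles; "joint_velocities": joint speeds; "joint_torque": joint torques, N m; "eef_pos": TCP position; "eef_rot": TCP orientation; "force": force on the tool from outside, world axes, zero at the start; "wrist_torque": the same for the moment, N m; "finger_gap": finger opening in mm; "grip_force": force on a finger pad.
Only numpy, scipy, OpenCV 4.12 (cv2) and the standard library are available. Lean on these libraries where they do the work, as an engineer would, in place of code of your own. Each camera call takes 0.05 s, during which the arm holds its last target. There are 200 camera calls.

## Task

Set out the seasonings for cooking: the pepper mill goes on the middle of the square coaster, the salt shaker on the middle of the round coaster (the spice jar is in its way) and the spice jar on the bare middle of the serving board, between the two coasters. Put the kitchen timer on the middle of the wooden recipe box's closed lid, so that it can be seen. Everything stands upright, and the mandarin and the lemon stay where they are.

Things in the scene. Friction and masses are not known exactly. Their poses are not given: they have to be found in the camera images.
- pepper_mill: Dark wooden pepper mill, upright, round: widest diameter 58, height 170 with a small steel button on top; a slightly waisted body up to z 122 (to the fingers a plain taper, 58 at the foot to 48), then a rounded head of diameter about 49 from z 123 to 159 (one rigid piece here). Mass 0.13 to 0.25 kg. Origin: centre of its underside, z up.
- salt_shaker: Small grey salt shaker, glass with a domed metal top, upright, round: diameter 44, height 90 (widest at z 30, narrowing to a top cap about 34 wide from z 66 up). Mass 0.07 to 0.14 kg. Origin: centre of its underside, z up.
- spice_jar: Slim glass spice jar with a black cap, upright, round and straight: diameter 41, height 105. At the start it stands on the round coaster, near its middle. Mass 0.08 to 0.15 kg. Origin: centre of its underside, z up.
- kitchen_timer: Red and white wind-up kitchen timer, upright, round, squat: diameter 68 at z 18 to 30 (the best height to grip), narrowing above that to 60 at z 40 and to a knob 32 wide at z 52 to 60; height 64. One rigid piece here. Mass 0.09 to 0.18 kg. Origin: centre of its underside, z up.
- serving_board: Flat wooden serving board fixed on the worktop, 110 (x) by 340 (y) by 12 high, long along its own y, roughly left to right. A coaster lies at each end, 115 from the middle along y; the middle is bare. Origin: centre of its underside; its top is at z 12.
- square_coaster: Square white ceramic coaster, 78 by 78 by 5 thick, fixed on one end of the serving board (which end varies). Origin: centre of its underside (12 above the worktop); its top is at z 5.
- round_coaster: Round white ceramic coaster, diameter 82, 5 thick, fixed on the other end of the serving board. Origin: centre of its underside (12 above the worktop); its top is at z 5.
- recipe_box: Closed wooden recipe box with a flat lid, fixed: 107 (x) by 145 (y) and about 94 high (lid top). Origin: centre of its underside; the middle of the lid lies straight above it within 2.
- mandarin: A mandarin, diameter 55, 48 high, loose on the worktop among the things; to be left alone. Origin: underside centre.
- lemon: A lemon, 78 long (its x), 55 wide, 56 high, loose on the worktop among the things; to be left alone. Origin: underside centre.
Things that resemble listed ones, but are neither listed nor needed, are in the scene too. Leave any blue or turquoise look-alike of the kitchen_timer alone.

How it is judged:
By the outcome, as a careful person would: the job done as asked, in the order asked, and still so for the second after the job is handed in, with the robot touching nothing.
It also fails if it takes over 144 s, if anything falls off the work surface, if the arm or the gripper's body presses on something with over 40 N, if the wrist force passes 120 N, or if a joint passes its speed limit or range.

## Working session

There is one attempt and no reset: what is moved stays moved. The work goes in short steps, each a Python script; the robot and the scene stay as the last script left them, time stands still between calls to the robot, and variables do not carry over. Pictures are saved under pics/ and viewed, at most 14 in all, crops included, and the job is handed in when it is done.

```bash
mkdir -p pics; cat > h.py <<'E'
import numpy as np, cv2
from cell import bot
def grab(n):
    return bot.grab_frame(n)
def cloud(d):
    f=240/np.tan(np.radians(d["vertical_fov"]/2))
    K=np.array([[f,0,d["cx"]],[0,f,d["cy"]],[0,0,1.]])
    v,u=np.mgrid[0:480,0:640].astype(float)
    p=cv2.undistortPoints(np.stack([u.ravel(),v.ravel()],1)[:,None],K,np.array([d["k1"],0,0,0.]))[:,0].reshape(480,640,2)
    z=d["range_z"]
    P=np.dstack([p[...,0]*z,p[...,1]*z,z])
    E=np.array(d["extrinsics"])
    W=P@E[:3,:3].T+E[:3,3]; W[z<=0]=np.nan
    return W
def save(d,n): cv2.imwrite("pics/%s.png"%n,d["frame"][...,::-1])
E
python3 - <<'E'
from h import *
for n in("scene","top"):
    d=grab(n);save(d,n+"0");np.savez("%s0.npz"%n,W=cloud(d),F=d["frame"])
    print(n,np.array(d["extrinsics"]).round(2).tolist(),d["vertical_fov"],d["k1"])
print(bot.read_state())
E
```

```text
scene [[0.74, -0.29, 0.61, -31.81], [-0.68, -0.29, 0.67, -654.29], [-0.02, -0.91, -0.42, 427.81], [0.0, 0.0, 0.0, 1.0]] 55.43908304999196 -0.03628650185109023
top [[0.03, -0.99, 0.12, 342.03], [-1.0, -0.03, -0.0, -60.11], [0.0, -0.12, -0.99, 1295.34], [0.0, 0.0, 0.0, 1.0]] 46.56754892013889 -0.16915985853652243
{'t': 0.1, 'q': array([ 5.12062224e+01,  2.18385083e+01,  7.43800798e+01,  3.32269436e-04,
        8.38574930e+01, -1.23360479e+01]), 'joint_velocities': array([-0.02798348,  0.00390477, -0.01663475, -0.07380146, -0.01142419,
        0.02558   ]), 'joint_torque': array([ 3.86245170e-03, -4.49215972e+01, -2.31653202e+01, -2.08106694e-04,
        3.73679606e-03, -2.56756988e-05]), 'eef_pos': array([244.88045529, 492.18411522, 230.76254599]), 'eef_rot': array([-1.79925746e+02, -1.65770171e-02,  1.53542224e+02]), 'force': array([-0.10430164,  0.1956504 , -0.24897528]), 'wrist_torque': array([ 0.01454085,  0.01768809, -0.01324407]), 'grip_force': 0.0, 'finger_gap': 85.79692058688019}
```

View pics/scene0.png

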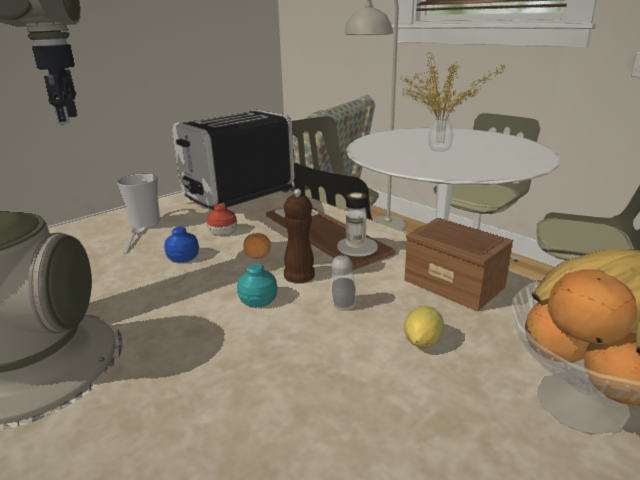

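View pics/top0.png

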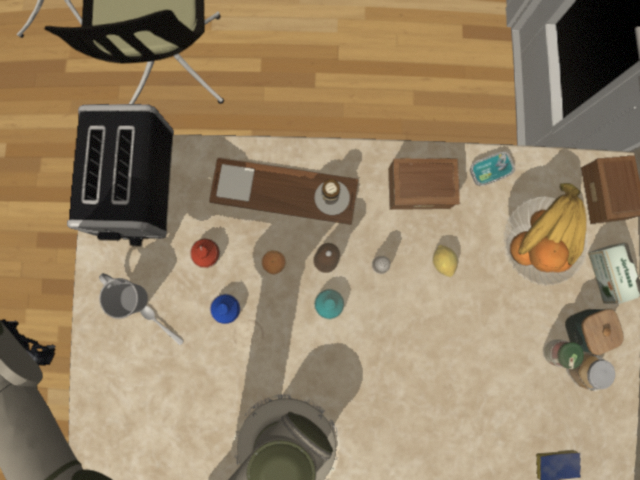

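The top view shows the red timer at (205,253), mandarin (273,262), mill (327,257), salt (381,264), lemon (445,261), jar (331,188) on the round coaster (333,197), square coaster (235,182) and recipe box (424,183). The blue (225,309) and teal (329,304) look-alikes stay put.

```bash
cat > m.py <<'E'
from h import *
def circ(x,y):
    A=np.c_[2*x,2*y,np.ones(len(x))]; 
    for _ in range(3):
        c=np.linalg.lstsq(A,x*x+y*y,rcond=None)[0]; r=np.sqrt(c[2]+c[0]**2+c[1]**2)
    return c[:2].round(1),round(r,1)
T=np.load("top0.npz");S=np.load("scene0.npz")
W=T["W"]
print("table z",np.nanmedian(W[330:350,380:420,2]))
for n,(u,v) in dict(timer=(205,253),mandarin=(273,262),mill=(327,257),salt=(381,264),lemon=(445,261),blue=(225,309),teal=(329,304),jar=(331,188),rc=(333,204),sq=(235,182),box=(424,183),board=(280,190)).items():
    print(n,W[v,u].round(1))
    c=W[v,u]
    if n in("timer","mandarin","mill","salt","lemon","blue","teal","jar"):
        for nm,Q in(("top",W),("scene",S["W"])):
            m=(np.hypot(Q[...,0]-c[0],Q[...,1]-c[1])<55)&(Q[...,2]>(26 if n=="jar" else 8))&(Q[...,2]<190)
            q=Q[m]
            if len(q)>10: print("   ",nm,len(q),"x",np.percentile(q[:,0],[1,99]).round(0),"y",np.percentile(q[:,1],[1,99]).round(0),"zmax",q[:,2].max().round(0),"ctr of upper",np.median(q[q[:,2]>q[:,2].max()-15],0).round(1))
def rect(mask,name):
    q=W[mask]; r=cv2.minAreaRect(q[:,:2].astype(np.float32)); print(name,len(q),np.round(r[0],1),np.round(r[1],1),round(r[2],1),"z",np.median(q[:,2]).round(1))
F=T["F"].astype(int); v,u=np.mgrid[0:480,0:640]
white=(F.min(2)>100)&(F.max(2)-F.min(2)<25)
rect((abs(W[...,2]-17)<6)&(abs(u-235)<26)&(abs(v-182)<26)&white,"sq")
rect((abs(W[...,2]-17)<6)&(abs(u-333)<26)&(abs(v-195)<26)&white,"rc")
rect((abs(W[...,2]-94)<8)&(abs(u-424)<45)&(abs(v-183)<35),"box")
rect((abs(W[...,2]-14)<5)&(u>205)&(u<362)&(v>150)&(v<230)&(F[...,0]<150),"board")
E
python3 m.py; python3 - <<'E'
import cv2
a=cv2.imread('pics/top0.png')[140:290,190:390]
cv2.imwrite('pics/topc.png',cv2.resize(a,None,fx=4,fy=4,interpolation=2))
E
```

```text
table z -0.027581448053751956
timer [434.7 192.4  61.7]
    top 687 x [405. 468.] y [168. 229.] zmax 69.0 ctr of upper [436.8 200.6  62.7]
    scene 676 x [406. 464.] y [165. 212.] zmax 62.0 ctr of upper [434.9 191.1  55.7]
mandarin [420.6  41.1  41. ]
    top 436 x [396. 446.] y [17. 67.] zmax 53.0 ctr of upper [422.   42.   44.5]
    scene 555 x [396. 443.] y [12. 54.] zmax 47.0 ctr of upper [415.9  28.8  40. ]
mill [426.8 -78.4 156.8]
    top 613 x [405. 457.] y [-103.  -49.] zmax 174.0 ctr of upper [434.1 -80.  161. ]
    scene 2181 x [406. 450.] y [-107.  -68.] zmax 168.0 ctr of upper [432.6 -84.3 156.2]
salt [ 419.8 -197.    90. ]
    top 290 x [401. 441.] y [-218. -181.] zmax 92.0 ctr of upper [ 422.  -199.6   85.2]
    scene 1119 x [402. 435.] y [-225. -191.] zmax 89.0 ctr of upper [ 416.2 -208.2   81.9]
lemon [ 432.9 -346.9   49.6]
    top 607 x [402. 469.] y [-377. -324.] zmax 61.0 ctr of upper [ 434.7 -350.4   51.2]
    scene 1268 x [402. 454.] y [-381. -335.] zmax 56.0 ctr of upper [ 427.2 -360.5   48.3]
blue [312.1 142.2  60.4]
    top 715 x [282. 343.] y [116. 180.] zmax 68.0 ctr of upper [313.8 147.9  62.9]
    scene 853 x [281. 340.] y [113. 159.] zmax 63.0 ctr of upper [309.7 139.4  56.9]
teal [330.4 -87.1  63.1]
    top 705 x [299. 362.] y [-117.  -56.] zmax 70.0 ctr of upper [330.3 -86.9  62.7]
    scene 1245 x [299. 357.] y [-123.  -72.] zmax 63.0 ctr of upper [327.7 -96.3  58.1]
jar [578.4 -83.7 118. ]
    top 402 x [558. 597.] y [-101.  -63.] zmax 129.0 ctr of upper [577.5 -82.  121.9]
    scene 1012 x [558. 593.] y [-106.  -70.] zmax 122.0 ctr of upper [572.1 -91.3 119. ]
rc [560.5 -91.3  19.5]
sq [607.  139.6  16.7]
box [ 601.5 -289.9   91.9]
board [591.   33.2  14.7]
sq 1020 [606.5 139.6] [77.6 77.1] 82.6 z 17.0
rc 509 [572.9 -88.2] [72.1 78.5] 7.3 z 17.2
box 2984 [ 607.9 -295.1] [108.4 146.8] 2.0 z 94.8
board 4750 [591.9  26.8] [339.3 111.4] 82.6 z 12.9
```

View pics/topc.png

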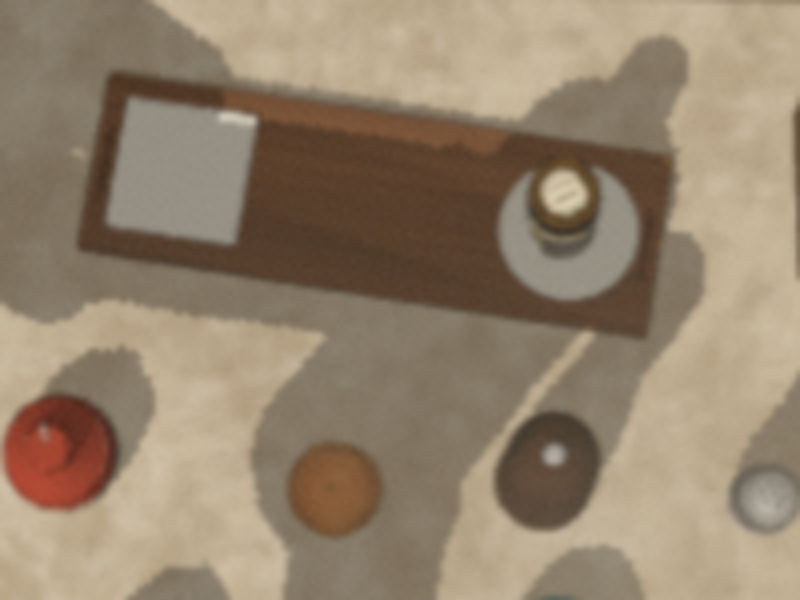

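```bash
cat >> h.py <<'E'
def ray(d,u,v,z):
    f=240/np.tan(np.radians(d["vertical_fov"]/2))
    K=np.array([[f,0,d["cx"]],[0,f,d["cy"]],[0,0,1.]])
    p=cv2.undistortPoints(np.array([[[u,v]]],float),K,np.array([d["k1"],0,0,0.]))[0,0]
    E=np.array(d["extrinsics"]); r=E[:3,:3]@[p[0],p[1],1]; o=E[:3,3]
    return (o+r*(z-o[2])/r[2]).round(1)
E
python3 - <<'E'
from h import *
d=grab("top");s=grab("scene")
for n,u,v,z in[("mill",328.5,253.5,170),("jar",331.2,188,122),("timer",203.7,251.2,62),("salt",381.2,264.5,85)]: print(n,ray(d,u,v,z))
F=s["frame"]; c=[cv2.resize(F[y-25:y+25,x-25:x+25],(400,400),interpolation=2) for x,y in[(297,200),(343,265),(356,203),(221,215)]]
cv2.imwrite("pics/c.png",cv2.resize(np.vstack([np.hstack(c[:2]),np.hstack(c[2:])]),(600,600))[...,::-1])
E
```

```text
mill [433. -81. 170.]
jar [577.6 -84.1 122. ]
timer [438.6 195.5  62. ]
salt [ 419.1 -198.    85. ]
```

View pics/c.png

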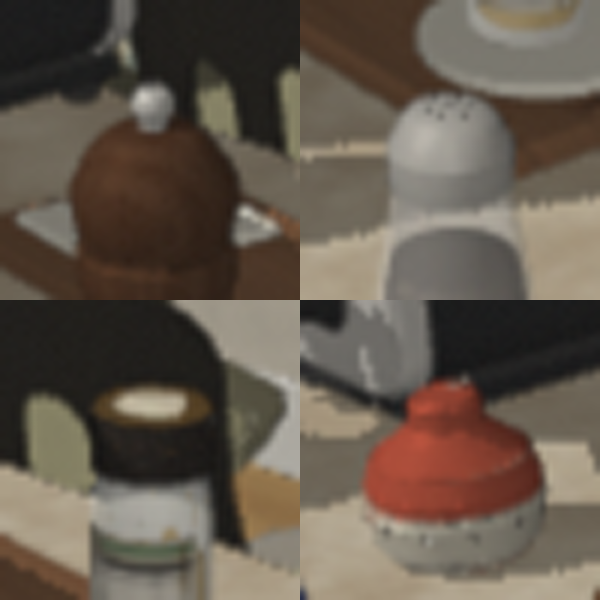

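The crops put the mill button at (297.3,192.5), salt dome at (343.8,257.5), jar cap at (356.3,195.5) and timer knob at (221,205) in the scene image. I'll cross-check those and grasp the mill.

```bash
cat >> h.py <<'E'
def st(m):
    s=bot.read_state(); print(m,"t%.1f"%s["t"],s["eef_pos"].round(1),"gap%.1f"%s["finger_gap"],"grip%.0f"%s["grip_force"],"F",s["force"].round(1),flush=True); return s
def pick(x,y,z,yaw,up):
    bot.move_ptp([x,y,z+up],[180,0,yaw]); bot.move_linear([x,y,z]); st("at")
    bot.command_gripper(0); st("closed")
E
python3 - <<'E'
from h import *
s=grab("scene")
for n,u,v,z in[("mill",297.3,192.5,165),("jar",356.3,195.5,122),("timer",221,205,62),("salt",343.8,257.5,88)]: print(n,ray(s,u,v,z))
for p in [[433,-81,330],[438,196,150],[577,-84,200],[607,-295,250],[607,140,250]]:
  for yaw in(90,0,180): q=bot.solve_ik(p,[180,0,yaw]); print(p,yaw,None if q is None else np.round(q))
bot.move_ptp([433,-80,250],[180,0,90]); st("above")
d=grab("scene"); save(d,"ab")
E
```

```text
mill [431.  -86.9 165. ]
jar [575.3 -88.8 122. ]
timer [441.  195.1  62. ]
salt [ 423.3 -205.4   88. ]
[433, -81, 330] 90 [-26.   7.  78.   0.  94. -26.]
[433, -81, 330] 0 [-26.   7.  78.  -0.  94.  64.]
[433, -81, 330] 180 [ -26.    7.   78.    0.   94. -116.]
[438, 196, 150] 90 [10. 20. 93. -0. 68. 10.]
[438, 196, 150] 0 [ 10.  20.  93.  -0.  68. 100.]
[438, 196, 150] 180 [ 10.  20.  93.   0.  68. -80.]
[577, -84, 200] 90 [-20.  26.  72.   0.  82. -20.]
[577, -84, 200] 0 [-20.  26.  72.  -0.  82.  70.]
[577, -84, 200] 180 [ -20.   26.   72.    0.   82. -110.]
[607, -295, 250] 90 [-36.  35.  49.   0.  96. -36.]
[607, -295, 250] 0 [-36.  35.  49.  -0.  96.  54.]
[607, -295, 250] 180 [ -36.   35.   49.    0.   96. -126.]
[607, 140, 250] 90 [ 2. 29. 60. -0. 92.  2.]
[607, 140, 250] 0 [ 2. 29. 60. -0. 92. 92.]
[607, 140, 250] 180 [  2.  29.  60.   0.  92. -88.]
above t2.4 [433.1 -79.4 250. ] gap85.5 grip0 F [-0.4 -0.1 -0.1]
```

View pics/ab.png

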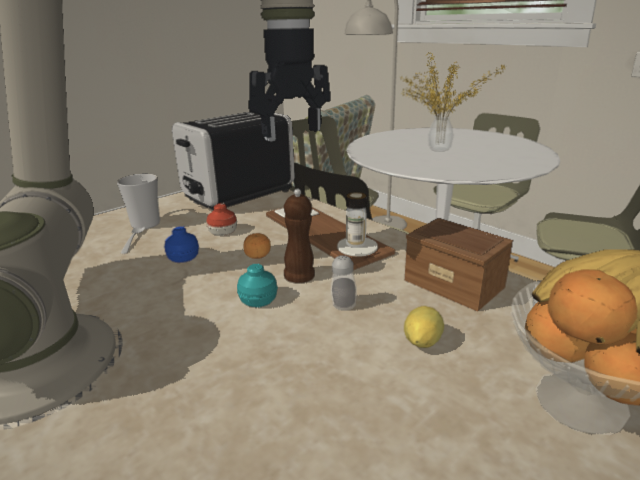

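The fingers (tips at about (269,137) and (318,130)) hang over the mill, whose button is at (297,192). I'll take the mean of the two camera estimates and grasp.

```bash
python3 - <<'E'
from h import *
pick(432,-84,118,90,130)
bot.move_linear([432,-84,200]); st("lift")
bot.move_linear([520,30,220]); 
for n in("scene","top"):
    d=grab(n); F=d["frame"]; y0,x0=(100,160) if n=="scene" else (120,180)
    save({"frame":cv2.resize(F[y0:y0+180,x0:x0+200],None,fx=2,fy=2)},"m_"+n)
a=np.hstack([cv2.imread("pics/m_scene.png"),cv2.imread("pics/m_top.png")]);cv2.imwrite("pics/m.png",a)
E
```

```text
at t3.7 [432.4 -84.2 118.6] gap85.2 grip0 F [0.1 0.2 0.3]
closed t4.2 [432.5 -84.3 118.8] gap45.7 grip60 F [-0.1  1.2  6.3]
lift t4.9 [431.5 -83.8 199.2] gap45.6 grip62 F [-1.1  0.3 -2.8]
```

View pics/m.png

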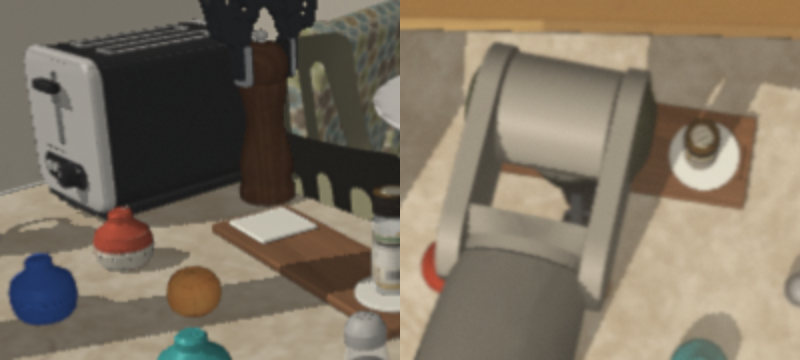

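```bash
cat >> h.py <<'E'
def place(x,y,z,up=100,yaw=None,travel=200):
    bot.move_linear([x,y,z+25],None if yaw is None else [180,0,yaw],travel); s=st("above"); f0=s["force"][2]
    zz=z+4
    while zz>=z-3:
        bot.move_linear([x,y,zz],None,40)
        f=bot.read_state()["force"][2]-f0
        if f>3: break
        zz-=1
    st("down df=%.1f"%f)
    bot.command_gripper(85); bot.sleep(.3)
    bot.move_linear([x,y,z+up]); st("released")
E
python3 - <<'E'
from h import *
place(606.5,140,135.7,120)
bot.move_ptp([500,100,300],[180,0,90])
E
cat > look.py <<'E'
from h import *
import sys
d=grab("scene"); F=d["frame"]; x,y,w,n=int(sys.argv[1]),int(sys.argv[2]),int(sys.argv[3]),sys.argv[4]
c=F[y:y+w*3//4,x:x+w]; save({"frame":cv2.resize(c,(800,600),interpolation=2)},n)
E
python3 look.py 200 130 200 p1
```

```text
above t7.0 [606.3 139.4 161.2] gap45.3 grip62 F [-0.7 -0.2 -1.6]
down df=7.9 t8.9 [606.9 140.1 135.9] gap45.4 grip62 F [-0.9  0.1  6.3]
released t10.7 [606.2 140.  254.7] gap85.1 grip0 F [-0.4 -0.4 -0.2]
```

View pics/p1.png

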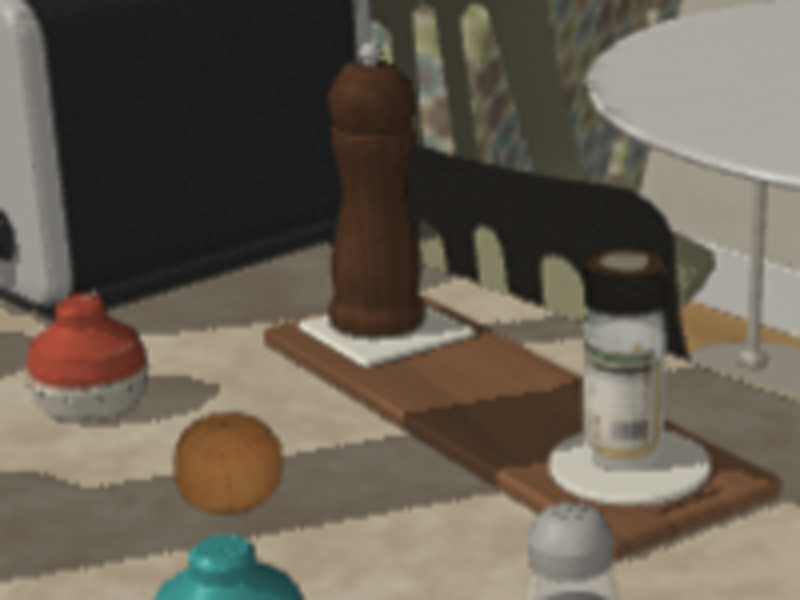

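The mill stands on the square coaster, foot centre about (377,325) against a coaster centre of (387,327), so slightly off. I'll measure that with depth, clearing the arm for a top view.

```bash
cat > meas.py <<'E'
from h import *
from scipy.optimize import least_squares
def fitc(x0,y0,zlo,zhi,R,cams=("scene","top")):
    for n in cams:
        W=cloud(grab(n)); m=(np.hypot(W[...,0]-x0,W[...,1]-y0)<R+14)&(W[...,2]>zlo)&(W[...,2]<zhi); q=W[m]
        if len(q)<20: print(n,"few");continue
        r=least_squares(lambda p:np.hypot(q[:,0]-p[0],q[:,1]-p[1])-p[2],[x0,y0,R],loss="soft_l1",f_scale=1.5,bounds=([x0-60,y0-60,R-3],[x0+60,y0+60,R+3]))
        print(n,len(q),r.x.round(1))
E
python3 - <<'E'
from meas import *
bot.move_ptp([400,-260,300],[180,0,90])
fitc(606,140,30,55,27.5,("scene",)); fitc(606,140,145,170,24,("scene",))
for n in("scene","top"):
    d=grab(n);W=cloud(d);F=d["frame"].astype(int)
    m=(np.hypot(W[...,0]-606,W[...,1]-140)<70)&(abs(W[...,2]-17)<6)&(F.min(2)>100)&(F.max(2)-F.min(2)<25)
    r=cv2.minAreaRect(W[m][:,:2].astype(np.float32)); print(n,m.sum(),np.round(r[0],1),np.round(r[1],1))
    if n=="top": save({"frame":cv2.resize(d["frame"][130:250,190:350],(800,600),interpolation=2)},"p2")
E
```

```text
scene 219 [607.6 144.7  26. ]
scene 245 [609.  143.   21.9]
scene 242 [606.6 137.4] [79.  77.8]
top 349 [606.4 140.1] [73.1 76.1]
```

View pics/p2.png

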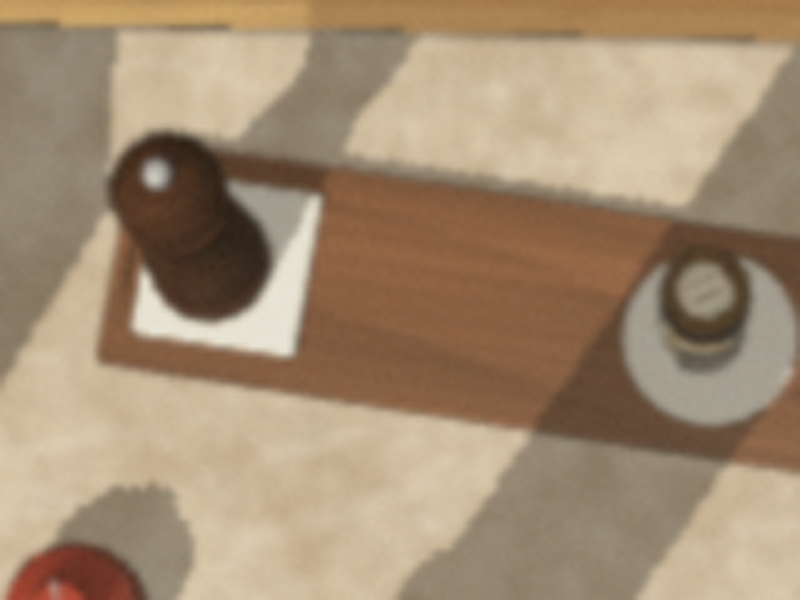

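The top view shows the mill's button at (156,174) of the crop and the foot offset to the left on the coaster.

```bash
python3 - <<'E'
from meas import *
d=grab("top"); b=ray(d,190+156/5,130+174/5,186); print(b)
E
```

```text
[607.1 143.4 186. ]
```

```bash
python3 - <<'E'
from meas import *
bot.move_ptp([607,144,255],[180,0,90]); bot.move_linear([607,144,136]); bot.command_gripper(0); st("closed")
bot.move_linear([607,144,146],None,80); place(606.5,139.5,136,120)
pick(577,-85,68,90,120); bot.move_linear([577,-85,110]); st("lift")
place(592,26.5,63,120)
bot.move_ptp([421,-201,240],[180,0,90])
fitc(606,140,30,55,27.5,("scene",)); fitc(592,26,25,95,20.5,("scene",)); fitc(421,-202,15,50,21,("scene",))
d=grab("scene"); d2=grab("top")
a=np.hstack([cv2.resize(d["frame"][150:300,240:400],(640,600),interpolation=2)[:,:400] if 0 else cv2.resize(d["frame"][130:280,240:400],(400,375)),cv2.resize(d2["frame"][140:290,200:360],(400,375))])
save({"frame":a},"p3")
E
```

```text
closed t16.0 [607.4 144.  137. ] gap45.7 grip61 F [-0.2  0.3  5.1]
above t16.5 [606.8 139.4 161.4] gap45.6 grip62 F [-0.9  0.1 -2.3]
down df=8.2 t18.2 [606.8 139.5 137. ] gap45.5 grip63 F [-0.1  0.5  5.9]
released t19.9 [606.2 139.5 255. ] gap85.1 grip0 F [ 0.   0.2 -0. ]
at t21.8 [577.6 -84.9  68.9] gap84.9 grip0 F [ 1.6  0.7 -0.1]
closed t22.3 [577.5 -85.2  68.6] gap40.3 grip59 F [0.4 0.  4.3]
lift t22.7 [576.6 -84.9 109.3] gap39.6 grip60 F [ 0.2 -0.3 -1.4]
above t23.4 [591.9  25.8  87.7] gap40.0 grip60 F [-0.8  0.8 -2.1]
down df=7.2 t25.1 [592.1  26.5  63.6] gap39.7 grip59 F [-0.9  0.1  5.1]
released t26.9 [591.5  26.6 182. ] gap85.0 grip0 F [-1.1 -0.4  0.5]
scene 223 [607.7 140.6  26.3]
scene 571 [593.6  27.2  20. ]
scene 500 [ 423.8 -204.    20.3]
```

View pics/p3.png

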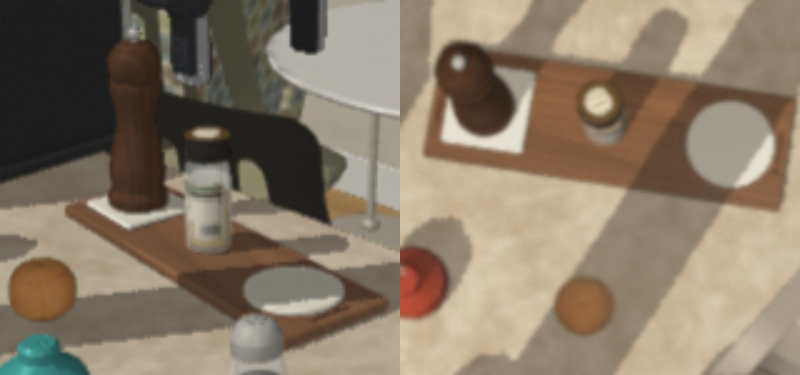

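Mill and jar stand upright in place and the round coaster is clear. Next: salt, then timer.

```bash
python3 - <<'E'
from meas import *
d=grab("top");W=cloud(d);F=d["frame"].astype(int)
m=(np.hypot(W[...,0]-577,W[...,1]+87)<60)&(abs(W[...,2]-17)<6)&(F.max(2)-F.min(2)<30)&(F.min(2)>90)
print(np.round(cv2.minAreaRect(W[m][:,:2].astype(np.float32))[:2],1),m.sum())
bot.move_linear([421,-200.5,55]); bot.command_gripper(0); st("closed")
bot.move_linear([421,-200.5,130]); st("lift")
place(577,-87.5,72,120)
bot.move_ptp([439,196,150],[180,0,0])
fitc(577,-87,30,80,20,("scene",)); fitc(439,196,15,32,33,("scene",))
d=grab("scene"); d2=grab("top")
save({"frame":np.hstack([cv2.resize(d["frame"][170:320,270:430],(400,375)),cv2.resize(d2["frame"][140:290,230:390],(400,375))])},"p4")
E
```

```text
[[577.  -87. ]
 [ 78.5  80.8]] 906
closed t30.2 [ 421.3 -200.7   55.5] gap31.9 grip57 F [-0.5  0.8  4.8]
lift t30.9 [ 420.6 -200.2  129.2] gap32.1 grip57 F [ 1.  -0.3 -1.8]
above t32.0 [576.4 -88.   97. ] gap31.9 grip57 F [-0.7  0.2 -1. ]
down df=5.6 t33.7 [577.2 -87.6  72.5] gap31.8 grip58 F [-0.8 -0.1  4.6]
released t35.5 [576.6 -87.4 191.1] gap84.9 grip0 F [-0.1 -0.4  0.2]
scene 488 [579.5 -91.   19.3]
scene 216 [439.6 199.4  33.1]
```

View pics/p4.png

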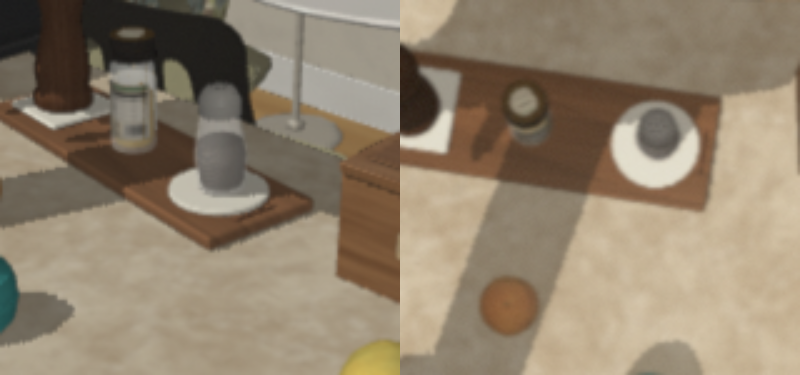

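Salt sits centred on the round coaster. Now the timer.

```bash
python3 - <<'E'
from meas import *
bot.move_linear([439.5,196.5,30]); st("mid"); bot.move_linear([439.5,196.5,4],None,60); st("low"); bot.command_gripper(0); s=st("closed")
assert s["finger_gap"]>50
bot.move_linear([439.5,196.5,230]); st("lift")
bot.move_linear([560,-250,250],None,250)
place(608,-295,98.5,120)
bot.move_ptp([430,100,330],[180,0,0])
fitc(608,-295,110,125,33,("scene","top"))
d=grab("scene"); d2=grab("top")
save({"frame":np.hstack([cv2.resize(d["frame"][170:320,370:530],(400,375)),cv2.resize(d2["frame"][120:270,330:490],(400,375))])},"p5"); save(d,"p6")
E
```

```text
mid t38.5 [439.9 196.6  30.6] gap84.9 grip0 F [ 0.9  0.6 -1. ]
low t39.0 [439.5 196.5   3.8] gap84.8 grip0 F [ 0.6  0.5 -0.3]
closed t39.4 [439.8 196.7   5.1] gap63.6 grip63 F [-2.4 -0.2 11.2]
lift t41.1 [439.2 196.4 229.3] gap63.3 grip66 F [ 0.2 -0.7 -2.3]
above t43.9 [ 608.3 -294.9  124.9] gap63.0 grip66 F [ 0.4  0.4 -0.8]
down df=6.5 t45.6 [ 608.1 -295.    99.3] gap63.1 grip67 F [-2.3  0.7  5.6]
released t47.2 [ 607.7 -294.8  217.4] gap84.4 grip0 F [-0.6  0.  -0.5]
scene 357 [ 607.4 -295.9   32.5]
top 71 [ 607.1 -294.    32.6]
```

View pics/p5.png

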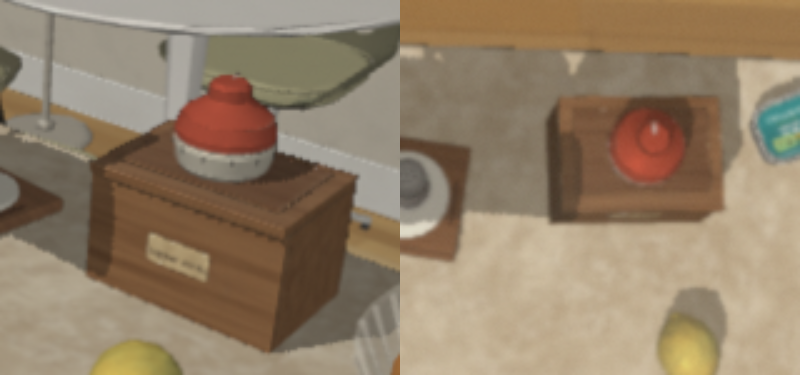

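View pics/p6.png

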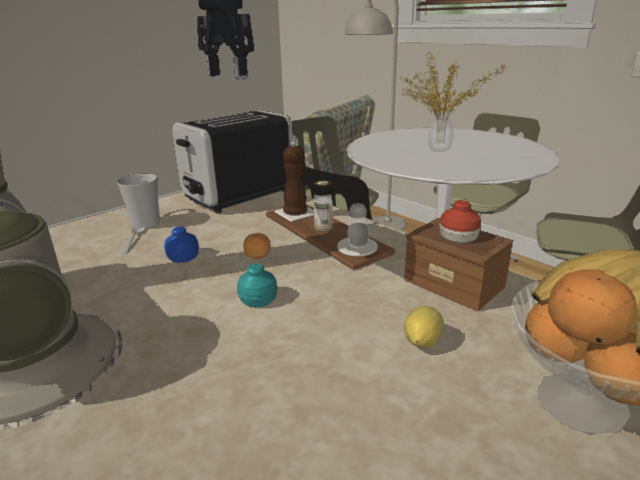

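The timer stands upright in the middle of the lid (base about (225,165) in the crop against a lid centre of about (226,170)). Mill, jar and salt stand upright on the board, and the fruit hasn't moved.

```bash
python3 -c "
from cell import bot
print(bot.sign_off())"
```

```text
the job is handed in; nothing more can be done
None
```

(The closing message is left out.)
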